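# Find the rocking corner of a jig plate and press its shim home

### The job

One corner of the jig plate on the bench rocks. With a fingertip, press down on its corners one after another until you find the corner that gives, then push that corner's shim in under the plate until its bent-up tab lies flat against the plate's edge, and take the hand away. Only press and push: do not pick any shim up, leave the other three shims where they are, and do not disturb the oil can, the wrench or the hammer.

Things in the scene. Friction and masses are not known exactly. Their poses are not given: they have to be found in the camera images.
- plate: aluminium jig plate, 180 (x) by 200 (y) by 16 mm, level, held at its middle by a stud with spring washers and a nut (25 mm above its top); a low fence and a pin lie within 60 mm of the stud. Origin: middle of its underside, 29.5 mm above the bench; x points away from the robot within 0.3 rad, y left, z up. Undisturbed, all its corners are at one height, 4.5 mm clear of the bed.
- bed: fixed ground steel bed, 250 (x) by 380 (y) by 25 mm; origin: middle of its underside, on the bench; axes as the plate's. Under each plate corner a hidden crowned rest button (20 mm across, 60 mm along x and 68 mm along y from the middle) should carry the plate; one, any of the four, has sunk flush with the bed.
- corner_nl (a point): press point at the plate's near left corner (seen from the robot): on the plate's top surface, 20 mm in from both edges. Solid if its button carries it; over the sunk button about 3.5 N pushes it 3.5 mm down onto the bed, and it springs back when let go. The plate weighs 1.7 kg: press slowly
- corner_nr (a point): press point at the plate's near right corner (seen from the robot): on the plate's top surface, 20 mm in from both edges. Solid if its button carries it; over the sunk button about 3.5 N pushes it 3.5 mm down onto the bed, and it springs back when let go. The plate weighs 1.7 kg: press slowly
- corner_fl (a point): press point at the plate's far left corner (seen from the robot): on the plate's top surface, 20 mm in from both edges. Solid if its button carries it; over the sunk button about 3.5 N pushes it 3.5 mm down onto the bed, and it springs back when let go. The plate weighs 1.7 kg: press slowly
- corner_fr (a point): press point at the plate's far right corner (seen from the robot): on the plate's top surface, 20 mm in from both edges. Solid if its button carries it; over the sunk button about 3.5 N pushes it 3.5 mm down onto the bed, and it springs back when let go. The plate weighs 1.7 kg: press slowly
- tab_nl (a point): near left shim, loose slotted steel, 50 g: flat 30 mm wide, 32 long, 4 thick, lying on the bed before the plate's left edge, nose inward; its outer end is bent up into a tab 30 wide, 4 thick, 20 high, 31 to 39 mm clear of the edge. Point: middle of the tab's outer face, 10 mm above the bed; y points outward from the plate, z up. Pushed home, the tab lies against the edge; under a solid corner the button stops it
- tab_nr (a point): near right shim, loose slotted steel, 50 g: flat 30 mm wide, 32 long, 4 thick, lying on the bed before the plate's right edge, nose inward; its outer end is bent up into a tab 30 wide, 4 thick, 20 high, 31 to 39 mm clear of the edge. Point: middle of the tab's outer face, 10 mm above the bed; y points outward from the plate, z up. Pushed home, the tab lies against the edge; under a solid corner the button stops it
- tab_fl (a point): far left shim, loose slotted steel, 50 g: flat 30 mm wide, 32 long, 4 thick, lying on the bed before the plate's left edge, nose inward; its outer end is bent up into a tab 30 wide, 4 thick, 20 high, 31 to 39 mm clear of the edge. Point: middle of the tab's outer face, 10 mm above the bed; y points outward from the plate, z up. Pushed home, the tab lies against the edge; under a solid corner the button stops it
- tab_fr (a point): far right shim, loose slotted steel, 50 g: flat 30 mm wide, 32 long, 4 thick, lying on the bed before the plate's right edge, nose inward; its outer end is bent up into a tab 30 wide, 4 thick, 20 high, 31 to 39 mm clear of the edge. Point: middle of the tab's outer face, 10 mm above the bed; y points outward from the plate, z up. Pushed home, the tab lies against the edge; under a solid corner the button stops it
- oil_can: bystander: green oil can, 68 mm across, 125 mm high with its spout, loose beyond the bed; origin under its middle
- wrench: bystander: steel wrench, 190 mm, lying flat on the bench left of the bed; origin under its middle
- hammer: bystander: hammer with wooden handle, 260 mm, lying on the bench right of the bed; origin under its middle

How it is judged:
By the outcome, as a careful person would: the job done as asked, in the order asked, and still so for the second after the job is handed in, with the robot touching nothing.
It also fails if it takes over 54 s, if anything falls off the work surface, if the arm or the gripper's body presses on something with over 40 N, if the wrist force passes 120 N, or if a joint passes its speed limit or range.

### The arm

A 7-joint arm with a two-finger parallel gripper is mounted at the origin on the work surface. World frame = base frame: x ahead of the robot, y to its left, z up, the work surface at z = 0. Lengths are in m, angles in rad, forces in N, time in s.
With the tool pointing down it reaches from about 0.35 to 0.9 m from the base axis. Payload 7.2 kg.
Tool frame: the origin (TCP) lies midway between the tips of the shut fingers; the grasp point (between the pads) lies 19 mm behind it; y points along the fingers, x is the direction in which the jaws open and shut, and the axes are right-handed (so a half turn about y gives the same grasp; the last joint's range is limited). The gripper opens to 88 mm and grips with 3 to 60 N. Pads are 20 mm wide; open, the fingers measure 115 mm over their backs; the gripper's body (75 mm by 178 mm) begins 61 mm behind the grasp point.
Start: joints at [-1.324, 0.411, -0.013, 1.596, 0.006, 1.134, -0.082], TCP at [0.194, 0.594, 0.223] pointing down, gripper open.
Joint ranges: [-2.95, 2.95], [-0.29, 1.99], [-1.47, 1.44], [0.14, 2.54], [-1.03, 4.17], [0.13, 1.85], [-2.86, 2.86]. Speed limits (rad/s): [2.39, 2.39, 3.01, 3.01, 3.14, 3.14, 3.14].

### API

Orientations are given as a unit quaternion [w, x, y, z].
In Python, from station import robot, optics gives the robot as it stands.
- The arm moves only by the tool carry_out, never from a script. Its arguments are lists of equal length, an entry for each row: "angular": the turn, a rotation vector about the tool's x, y, z in degrees, a list of three; "dp": the shift along the tool's x, y, z in m, a list of three; "jaw": the closure in counts, from 0 (fully open) to 255 (shut). A call has 1 to 10 rows; each row shifts and turns the pose as measured when the row begins, along the tool's axes as they then stand; what a row does not reach is not made up. A row lasts 1/12 s, in which the tool goes at most 41.7 mm and 7.16 degrees, less where a joint would pass 70% of its speed; a pose out of reach is approached as far as the arm can. A call is refused whole if a number of a shift passes 0.0417 or a number of a turn 7.16, either way. A call with a gripper value outside its range is refused whole. The fingers move at their own pace and stop on an object; the grip force is fixed at half the most. Time passes only in rows, so rows that do not move let the fingers close. It gives the time, the measured TCP pose, the force and the opening at its end, in the units of the state.
- robot.sense(): the state, without advancing time (a new reading comes with each control period).
- optics.get_image(name): name is "scene" or "top" or "wrist"; returns the picture (400x640x3 uint8, blue, green, red); there is no depth.
- optics.camera_model(name): a dict with "mtx" (3x3 intrinsics, pixels), "xyz" and "orientation" of the camera in the world. Camera axes: x right, y down, z forward; pixel columns grow to the right and rows downward; lengths in m; the calibration is good to about 2 mm. A picture is of the moment at which its call begins: read the wrist's pose just before it. camera_model takes no time and is no camera call; for the wrist camera it gives the pose at the moment of the call.
- robot.job_done(): hands the job in, once; it reports no verdict.
Trained networks look in the newest picture that a camera, given by its name, has taken for a name from the list of things; names that differ only in an ending like _2 or _b are one class to them, and where a whole thing is asked for, a point or a joint stands for the part that bears it (a point fixed in the world has none). Each returns a list of dicts, best first, with "score" (0 to 1); they miss things now and then, are a little off and sometimes report something else, mostly with a low value. They report only what shows in the picture. A call takes as long as a camera call.
- optics.boxes_of(camera, thing): "position" ([x, y, z] in m, in world coordinates, good to about 4 mm: the middle of the surface that is visible of it).
- optics.trace(camera, thing): "pixels" (400x640 bool, what is visible of it).
The state is a dict: "time": time; "qpos": joint angles; "dq": joint speeds; "joint_efforts": joint torques, N m; "position": TCP position; "orientation": TCP orientation; "force": force on the tool from outside, world axes, zero at the start; "wrist_torque": the same for the moment, N m; "grip_width": finger opening in m.
Only numpy, scipy, OpenCV 4.12 (cv2) and the standard library are available. Lean on these libraries where they do the work, as an engineer would, in place of code of your own. Each camera call takes 0.05 s, during which the arm holds its last target. There are 200 camera calls.

## Working session

There is one attempt and no reset: what is moved stays moved. The work goes in short steps, Python scripts to look and compute and a tool call to move; the robot and the scene stay as the last step left them, time stands still between calls to the robot, and variables do not carry over. Pictures are saved under pics/ and viewed, about 8 in all and at most 12, crops included, and the job is handed in when it is done.

Besides the shell and the picture viewer there is one more tool, called after "Emit:" as name(argument=value, ...) on one line, values as JSON. carry_out: Moves the arm, as the interface text tells. Its arguments: {"type":"object","properties":{"angular":{"type":"array","items":{"type":"array","items":{"type":"number"}}},"dp":{"type":"array","items":{"type":"array","items":{"type":"number"}}},"jaw":{"type":"array","items":{"type":"number"}}},"required":["angular","dp","jaw"]}

```bash
mkdir -p pics; cat > h.py <<'E'
import numpy as np, cv2
from station import robot, optics
from scipy.spatial.transform import Rotation as R
def rot(q): return R.from_quat([q[1],q[2],q[3],q[0]])
def cam(n):
    m=optics.camera_model(n); return np.array(m["mtx"]),np.array(m["xyz"]),rot(m["orientation"]).as_matrix()
def toz(n,uv,z):
    K,t,C=cam(n); d=C@np.linalg.solve(K,[uv[0],uv[1],1]); return t+d*(z-t[2])/d[2]
def proj(n,P):
    K,t,C=cam(n); p=K@(C.T@(np.array(P)-t)); return p[:2]/p[2]
E
python3 - <<'E'
from h import *
s=robot.sense(); print(s)
for n in ("top","scene"):
    im=optics.get_image(n); cv2.imwrite(f"pics/{n}0.png",im)
    for th in ["plate","bed","corner_nl","tab_nl","tab_nr","tab_fl","tab_fr","oil_can","wrench","hammer"]:
        print(n,th,[(np.round(b["position"],3).tolist(),round(b["score"],2)) for b in optics.boxes_of(n,th)[:4]])
print(rot(s["orientation"]).as_matrix().round(3), robot.sense()["time"])
for n in("top","scene","wrist"): print(cam(n))
E
```

```text
{'time': 0.0, 'qpos': array([-1.3242699 ,  0.41186485, -0.01270651,  1.59703533,  0.00558165,
        1.13426638, -0.08218374]), 'dq': array([-4.51356124e-05, -1.50297073e-04,  1.07563524e-03, -9.12552368e-05,
        8.71719178e-04,  1.61073917e-03,  1.30177355e-03]), 'joint_efforts': array([ 8.27774397e-05, -5.87947333e+01,  6.41418099e-01, -2.91081262e+01,
       -5.38464217e-02,  1.81586755e-02,  1.42216709e-04]), 'position': array([0.19335728, 0.59382159, 0.22183449]), 'orientation': array([-0.57182723,  0.57251928,  0.41505287, -0.41589231]), 'force': array([0.44655859, 0.171619  , 0.02566151]), 'wrist_torque': array([ 0.024465  , -0.00391317,  0.02796685]), 'grip_width': 0.08751161213258554}
top plate [([0.53, 0.065, 0.044], 0.79)]
top bed [([0.528, 0.065, 0.026], 0.79)]
top corner_nl [([0.531, 0.07, 0.048], 0.7), ([0.714, 0.004, 0.064], 0.2)]
top tab_nl [([0.467, 0.194, 0.026], 0.58), ([0.592, 0.194, 0.031], 0.36)]
top tab_nr [([0.47, -0.061, 0.026], 0.62)]
top tab_fl [([0.592, 0.197, 0.029], 0.48), ([0.533, 0.068, 0.044], 0.21)]
top tab_fr [([0.593, -0.059, 0.029], 0.63)]
to
[... 1126 characters left out ...]
      , 319.80848808],
       [  0.        , 496.1718763 , 191.74881483],
       [  0.        ,   0.        ,   1.        ]]), array([1.53313277, 0.06641154, 0.90806896]), array([[-0.08662904,  0.66615282, -0.74076705],
       [ 0.99621696,  0.06305112, -0.05980239],
       [ 0.00686866, -0.74314533, -0.6690948 ]]))
(array([[324.53753839,   0.        , 319.18789303],
       [  0.        , 324.53753839, 195.22407776],
       [  0.        ,   0.        ,   1.        ]]), array([0.12626265, 0.61602424, 0.3851754 ]), array([[ 3.10167509e-01,  9.18638898e-01,  2.44742093e-01],
       [ 9.50681917e-01, -2.99739569e-01, -7.97501321e-02],
       [ 9.73162520e-05,  2.57407782e-01, -9.66302864e-01]]))
```

```bash
python3 - <<'E'
from h import *
im=cv2.imread("pics/top0.png")
m=optics.get_image("top"); 
t=optics.trace("top","plate")
msk=t[0]["pixels"].astype(np.uint8); c=max(cv2.findContours(msk,0,2)[0],key=cv2.contourArea)
r=cv2.minAreaRect(c); b=cv2.boxPoints(r); print(r)
P=np.array([toz("top",p,.0455) for p in b]);print(P.round(4)); print(P.mean(0), [np.linalg.norm(P[i]-P[i-1]).round(4) for i in range(4)])
x0,y0=170,90
cr=im[y0:y0+200,x0:x0+300]; cv2.imwrite("pics/topc.png",cv2.resize(cr,(800,533),interpolation=cv2.INTER_CUBIC))
E
```

```text
((296.0, 241.0), (82.0, 92.0), 90.0)
[[ 0.6241  0.1709  0.0455]
 [ 0.6256 -0.0353  0.0455]
 [ 0.4448 -0.0346  0.0455]
 [ 0.4441  0.1647  0.0455]]
[0.53463071 0.0664495  0.0455    ] [np.float64(0.1802), np.float64(0.2062), np.float64(0.1808), np.float64(0.1993)]
```

View pics/topc.png

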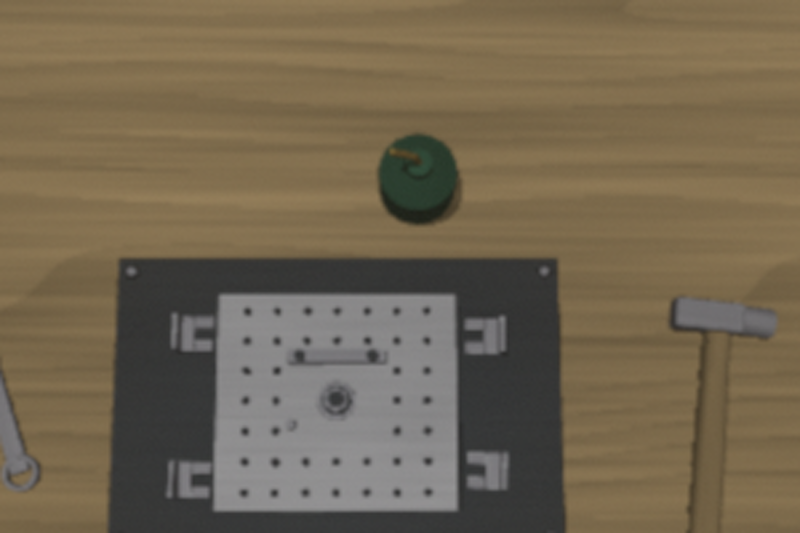

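Emit:
carry_out(angular=[[0,-6,0],[0,-6,0],[0,-6,0],[0,0,0],[0,0,0],[0,0,0],[0,0,0],[0,0,0],[0,0,0],[0,0,0]], dp=[[0,0,0],[0,0,0],[0,0,0],[-0.033,0,-0.02],[-0.033,0,-0.02],[-0.033,0,-0.02],[-0.033,0,-0.02],[-0.033,0,-0.02],[-0.033,0,-0.02],[-0.033,0,-0.02]], jaw=[255,255,255,255,255,255,255,255,255,255])

```text
time: 2.03
position: [0.3349, 0.3651, 0.2204]
orientation: [-0.494, 0.49, 0.508, -0.508]
force: [1.3, 0.1, 0.7]
grip_width: 0.0243
```

Emit:
carry_out(angular=[[0,1.6,0],[0,0,0],[0,0,0],[0,0,0],[0,0,0],[0,0,0],[0,0,0],[0,0,0]], dp=[[-0.031,0.01,-0.0185],[-0.031,0.012,-0.0185],[-0.031,0.012,-0.0185],[-0.031,0.012,-0.0185],[-0.031,0.012,-0.0185],[-0.031,0.012,-0.0185],[-0.031,0.012,-0.0185],[0,0.02,0]], jaw=[255,255,255,255,255,255,255,255])

```text
time: 2.7
position: [0.478, 0.1328, 0.1201]
orientation: [-0.501, 0.502, 0.504, -0.493]
force: [-0.0, 0.5, -0.2]
grip_width: 0.0003
```

```bash
python3 - <<'E'
from h import *
s=robot.sense(); print(s["position"],s["force"],s["grip_width"],rot(s["orientation"]).as_matrix().round(3).tolist())
im=optics.get_image("wrist"); 
for k,(sx,sy) in dict(nl=(-1,1),nr=(-1,-1),fl=(1,1),fr=(1,-1)).items():
    p=np.array([.5345+sx*.07,.0665+sy*.08,.0455]); uv=proj("wrist",p); print(k,uv)
    cv2.circle(im,tuple(int(v) for v in uv),3,(0,0,255),-1)
cv2.imwrite("pics/w1.png",im)
E
```

```text
[0.47796821 0.13277924 0.12012098] [-0.04208299  0.48923257 -0.23973231] 0.0003173344613552804 [[0.006, 0.012, -1.0], [1.0, 0.011, 0.006], [0.011, -1.0, -0.012]]
nl [333.77821591 193.37753955]
nr [116.94519272 194.90962465]
fl [332.59380383 351.56389761]
fr [144.64759239 353.68694932]
```

View pics/w1.png

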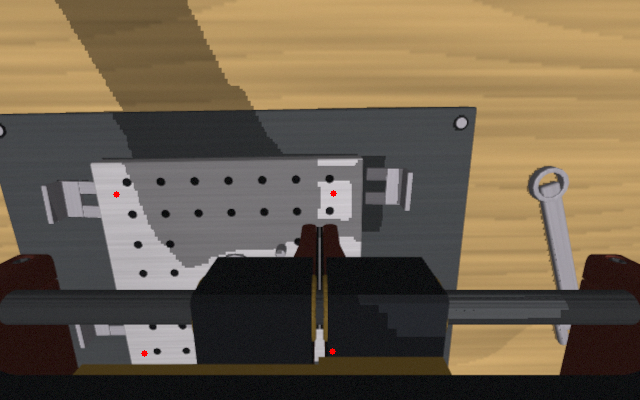

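```bash
python3 - <<'E'
from h import *
for uv in [(362,158),(92,163),(227,160)]: print(toz("wrist",uv,.0455))
print("tab nl outer top", toz("wrist",(411,173),.045),toz("wrist",(406,209),.045), toz("wrist",(43,187),.045),toz("wrist",(52,222),.045))
print("bed corner",toz("wrist",(476,108),.025), toz("top",(170+125*.375,90+260*.375),.025),toz("top",(170+555*.375,90+260*.375),.025))
E
```

```text
[0.43824705 0.16667033 0.0455    ]
[ 0.44066201 -0.02732006  0.0455    ]
[0.43909526 0.06948603 0.0455    ]
tab nl outer top [0.44959398 0.20302983 0.045     ] [0.47724049 0.20117877 0.045     ] [ 0.45824072 -0.06662677  0.045     ] [ 0.4854308  -0.06604635  0.045     ]
bed corner [0.40390239 0.25481443 0.025     ] [0.65628381 0.25128217 0.025     ] [ 0.65909356 -0.1203953   0.025     ]
```

Emit:
carry_out(angular=[[0.6,0,0.6],[0,0,0],[0,0,0],[0,0,0],[0,0,0]], dp=[[0.007,0.02,0.008],[0.007,0.02,0.008],[0,0.015,0],[0,0.005,0],[0,0,0]], jaw=[255,255,255,255,255])

```text
time: 3.17
position: [0.4566, 0.1515, 0.0545]
orientation: [0.503, -0.499, -0.497, 0.5]
force: [-0.3, 0.4, 0.9]
grip_width: 0.0006
```

Emit:
carry_out(angular=[[0,0,0],[0,0,0],[0,0,0],[0,0,0],[0,0,0],[0,0,0]], dp=[[-0.004,0.002,-0.004],[0,0.002,0],[0,0.001,0],[0,0.001,0],[0,0.001,0],[0,0.001,0]], jaw=[255,255,255,255,255,255])

```text
time: 3.67
position: [0.4634, 0.1491, 0.0498]
orientation: [0.502, -0.499, -0.499, 0.499]
force: [0.4, 0.2, -0.5]
grip_width: 0.0005
```

Emit:
carry_out(angular=[[0,0,0],[0,0,0],[0,0,0],[0,0,0],[0,0,0]], dp=[[0,0.001,0],[0,0.001,0],[0,0.001,0],[0,0.001,0],[0,0.001,0]], jaw=[255,255,255,255,255])

```text
time: 4.08
position: [0.4637, 0.1493, 0.0452]
orientation: [0.502, -0.5, -0.5, 0.498]
force: [-2.9, -1.0, 13.3]
grip_width: 0.0004
```

Emit:
carry_out(angular=[[0,0,0],[0,0,0],[0,0,0],[0,0,0],[0,0,0],[0,0,0],[0,0,0],[0,0,0],[0,0,0]], dp=[[0,-0.006,0],[0,-0.012,0],[0,0,-0.02],[0,0,-0.035],[0,0,-0.035],[0,0,-0.025],[0,0,-0.01],[0,0.006,0],[0,0.002,0]], jaw=[255,255,255,255,255,255,255,255,255])

```text
time: 4.83
position: [0.5923, 0.1486, 0.0569]
orientation: [0.502, -0.499, -0.5, 0.499]
force: [-0.5, 0.3, -0.1]
grip_width: 0.0005
```

Emit:
carry_out(angular=[[0,0,0],[0,0,0],[0,0,0],[0,0,0],[0,0,0],[0,0,0],[0,0,0],[0,0,0],[0,0,0]], dp=[[0,0.003,-0.007],[0,0.003,0],[0,0.001,0],[0,0.001,0],[0,0.001,0],[0,0.001,0],[0,0.001,0],[0,0.001,0],[0,0.001,0]], jaw=[255,255,255,255,255,255,255,255,255])

```text
time: 5.58
position: [0.5954, 0.1492, 0.0429]
orientation: [0.502, -0.498, -0.5, 0.5]
force: [-0.2, -0.7, 3.3]
grip_width: 0.0006
```

Emit:
carry_out(angular=[[0,0,0],[0,0,0]], dp=[[0,0.001,0],[0,0.001,0]], jaw=[255,255])

```text
time: 5.75
position: [0.5955, 0.1493, 0.0423]
orientation: [0.502, -0.498, -0.5, 0.5]
force: [-4.7, -1.2, 15.3]
grip_width: 0.0001
```

Emit:
carry_out(angular=[[0,0,0],[0,0,0],[0,0,0],[0,0,0],[0,0,0],[0,0,0],[0,0,0],[0,0,0],[0,0,0],[0,0,0]], dp=[[0,-0.001,0],[0,-0.001,0],[0,-0.001,0],[0,-0.002,0],[0,-0.02,0],[0,-0.03,0],[0.035,0,0],[0.035,0,0],[0.022,0,0],[0,0,0]], jaw=[255,255,255,255,255,255,255,255,255,255])

```text
time: 6.58
position: [0.5955, 0.2415, 0.0995]
orientation: [0.504, -0.499, -0.497, 0.499]
force: [0.1, 0.8, 0.2]
grip_width: 0.0006
```

```bash
python3 - <<'E'
from h import *
s=robot.sense(); print(s["position"],s["force"])
im=optics.get_image("wrist"); cv2.imwrite("pics/w2.png",im)
sc=optics.get_image("scene"); cv2.imwrite("pics/s2.png",sc)
for n in("wrist","scene"):
  for t in ("tab_fl","tab_nl"): print(n,t,[(np.round(b["position"],4).tolist(),round(b["score"],2)) for b in optics.boxes_of(n,t)[:3]])
p=[toz("scene",(0,0),0)]
u=proj("scene",[.592,.2,.035]).astype(int); print(u)
x0,y0=max(0,u[0]-70),max(0,u[1]-55); c=sc[y0:y0+100,x0:x0+133]; print(x0,y0)
c=cv2.resize(c,(532,400),interpolation=cv2.INTER_CUBIC); cv2.imwrite("pics/s2c.png",c)
E
```

```text
[0.59550032 0.24153217 0.09952198] [0.14562945 0.75734975 0.24036474]
wrist tab_fl [([0.5885, 0.1934, 0.0288], 0.66)]
wrist tab_nl [([0.4731, 0.1881, 0.0307], 0.81)]
scene tab_fl [([0.5965, 0.1905, 0.03], 0.47)]
scene tab_nl [([0.4728, 0.1921, 0.028], 0.42)]
[401 203]
331 148
```

View pics/w2.png

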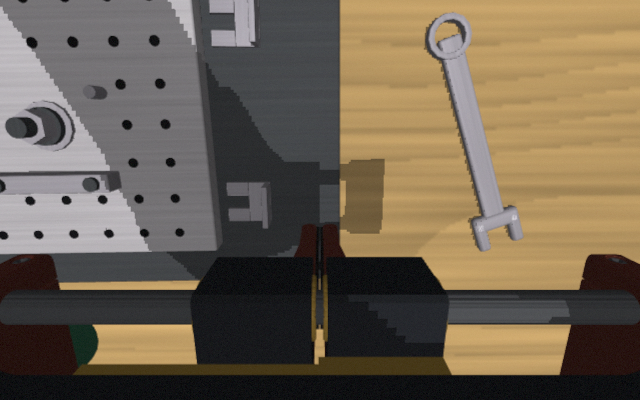

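View pics/s2c.png

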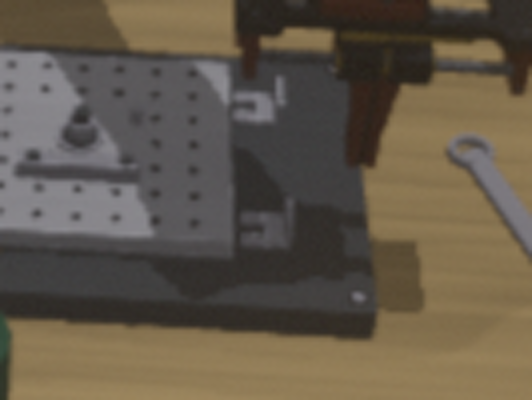

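```bash
python3 - <<'E'
from h import *
for uv in [(264,182),(270,227)]: print("tab",toz("wrist",uv,.045))
for uv in [(206,100),(216,215)]: print("edge",toz("wrist",uv,.0455))
im=cv2.imread("pics/w2.png")[160:260,200:340]; cv2.imwrite("pics/w2c.png",cv2.resize(im,(700,500),interpolation=cv2.INTER_CUBIC))
E
```

```text
tab [0.57340256 0.19571904 0.045     ]
tab [0.6060764  0.19809777 0.045     ]
edge [0.51901966 0.16169331 0.0455    ]
edge [0.59642964 0.16078757 0.0455    ]
```

View pics/w2c.png

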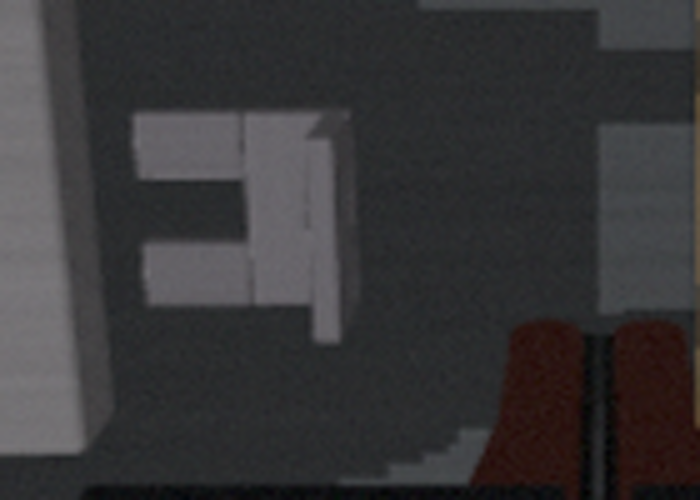

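Emit:
carry_out(angular=[[0,0,0.3],[0,0,0],[0,0,0],[0,0,0],[0,0,0],[0,0,0]], dp=[[0,0.02,0.003],[0,0.025,0],[0,0.01,0],[0,0.004,0],[0,0.002,0],[0,0,0]], jaw=[255,255,255,255,255,255])

```text
time: 7.38
position: [0.5958, 0.226, 0.038]
orientation: [-0.505, 0.507, 0.491, -0.497]
force: [-0.3, -0.0, 0.8]
grip_width: 0.0004
```

```bash
python3 - <<'E'
from h import *
s=robot.sense(); print(s["position"],s["force"],rot(s["orientation"]).as_matrix().round(3).tolist(),s["wrist_torque"])
E
```

```text
[0.595819   0.22596014 0.03802353] [-0.32515129 -0.02436831  0.78417919] [[0.024, -0.005, -1.0], [1.0, -0.007, 0.024], [-0.008, -1.0, 0.005]] [ 0.10237005 -0.00761198  0.06350567]
```

Emit:
carry_out(angular=[[0,-1.5,0],[0,0,0],[0,0,0],[0,0,0]], dp=[[0.004,0.003,0.003],[0,0.003,0],[0,0.001,0],[0,0,0]], jaw=[255,255,255,255])

```text
time: 7.72
position: [0.5942, 0.2306, 0.0331]
orientation: [0.498, -0.5, -0.499, 0.503]
force: [0.1, -0.1, -0.2]
grip_width: 0.0003
```

```bash
python3 - <<'E'
from h import *
optics.get_image("wrist");optics.get_image("wrist")
s=robot.sense(); K=cam("wrist")
im=optics.get_image("wrist"); cv2.imwrite("pics/w3.png",cv2.resize(im[130:270,170:370],(800,560),interpolation=cv2.INTER_CUBIC))
print(s["position"],s["force"],rot(s["orientation"]).as_matrix().round(3).tolist(),robot.sense()["position"],s["time"])
E
```

```text
[0.59443075 0.23046833 0.03323376] [-0.36875304  0.11818714  0.75791026] [[-0.004, -0.002, -1.0], [1.0, -0.006, -0.004], [-0.006, -1.0, 0.002]] [0.5943895  0.23038219 0.0331588 ] 7.8167
```

View pics/w3.png

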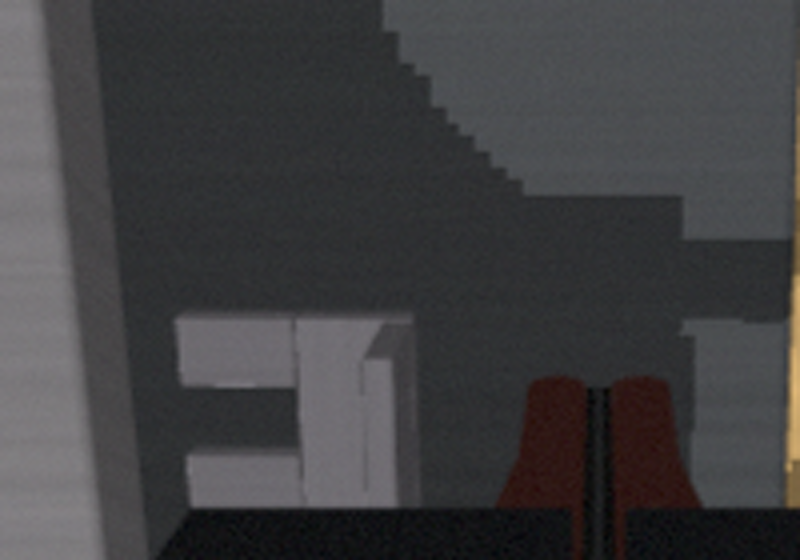

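```bash
python3 - <<'E'
from h import *
f=lambda u,v:(170+u/4,130+v/4)
print("tab near outer",toz("wrist",f(393,357),.045),toz("wrist",f(396,500),.045),"shim near edge",toz("wrist",f(180,318),.029),toz("wrist",f(295,318),.029))
print("edge",toz("wrist",f(45,0),.0455),toz("wrist",f(90,400),.0455)); print("tip near edge",toz("wrist",f(598,380),.033))
E
```

```text
tab near outer [0.57618598 0.20540132 0.045     ] [0.59526631 0.20508689 0.045     ] shim near edge [0.57634809 0.17414242 0.029     ] [0.57626018 0.18966273 0.029     ]
edge [0.53329155 0.16733102 0.0455    ] [0.58184023 0.16780078 0.0455    ]
tip near edge [0.58340791 0.23052235 0.033     ]
```

Emit:
carry_out(angular=[[0,0,0],[0,0,0],[0,0,0],[0,0,0],[0,0,0],[0,0,0]], dp=[[0,0.003,0.004],[-0.004,0.001,0],[-0.004,0,0],[-0.004,0,0],[-0.003,0,0],[-0.003,0,0]], jaw=[255,255,255,255,255,255])

```text
time: 8.37
position: [0.5899, 0.2112, 0.0292]
orientation: [0.498, -0.5, -0.499, 0.503]
force: [0.4, -0.3, 0.1]
grip_width: 0.0004
```

Emit:
carry_out(angular=[[0,0,0],[0,0,0],[0,0,0],[0,0,0],[0,0,0],[0,0,0]], dp=[[-0.003,0,0],[-0.003,0,0],[-0.003,0,0],[-0.003,0,0],[-0.003,0,0],[-0.002,0,0]], jaw=[255,255,255,255,255,255])

```text
time: 8.87
position: [0.5904, 0.1915, 0.0295]
orientation: [0.498, -0.5, -0.499, 0.503]
force: [-0.6, 0.4, -0.2]
grip_width: 0.0002
```

```bash
python3 - <<'E'
from h import *
s=robot.sense(); print(s["position"],s["force"],rot(s["orientation"]).as_matrix().round(3).tolist())
im=optics.get_image("wrist"); cv2.imwrite("pics/w4.png",cv2.resize(im[130:270,170:370],(800,560),interpolation=cv2.INTER_CUBIC))
E
```

```text
[0.59041423 0.1914517  0.0295008 ] [-0.60261798  0.354861   -0.17189132] [[-0.004, -0.001, -1.0], [1.0, -0.006, -0.004], [-0.006, -1.0, 0.001]]
```

View pics/w4.png

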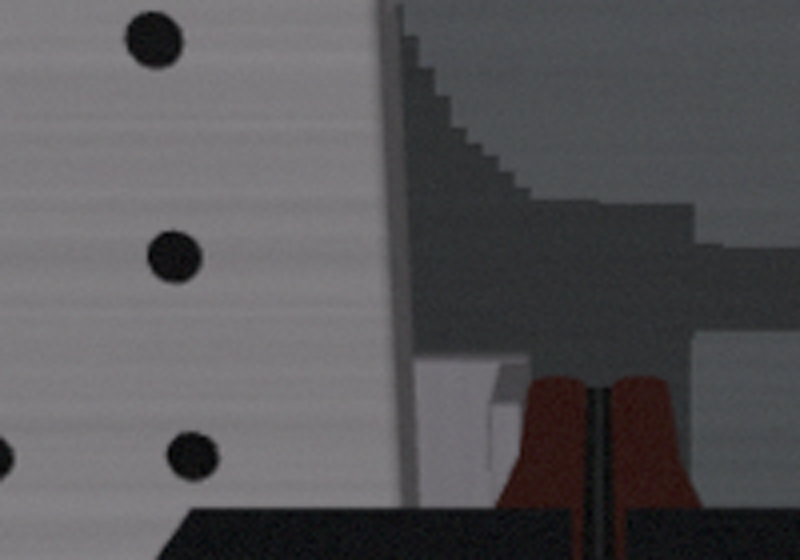

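Emit:
carry_out(angular=[[0,0,0],[0,0,0],[0,0,0],[0,0,0],[0,0,0],[0,0,0]], dp=[[-0.002,0,0],[-0.002,0,0],[-0.002,0,0],[-0.0015,0,0],[-0.001,0,0],[-0.001,0,0]], jaw=[255,255,255,255,255,255])

```text
time: 9.42
position: [0.5905, 0.1811, 0.0296]
orientation: [0.498, -0.5, -0.499, 0.503]
force: [1.2, -0.5, -0.5]
grip_width: 0.0004
```

Emit:
carry_out(angular=[[0,0,0],[0,0,0],[0,0,0]], dp=[[-0.001,0,0],[-0.001,0,0],[-0.001,0,0]], jaw=[255,255,255])

```text
time: 9.67
position: [0.5904, 0.1805, 0.0298]
orientation: [0.498, -0.499, -0.501, 0.502]
force: [-0.1, 4.5, 0.7]
grip_width: 0.0003
```

Emit:
carry_out(angular=[[0,0,0],[0,0,0],[0,0,0]], dp=[[-0.001,0,0],[-0.001,0,0],[-0.001,0,0]], jaw=[255,255,255])

```text
time: 9.92
position: [0.5904, 0.1805, 0.0299]
orientation: [-0.498, 0.498, 0.502, -0.502]
force: [0.4, 5.3, -1.2]
grip_width: 0.0005
```

Stopped firmly against the edge. I'll back off outward, lift, and check.

Emit:
carry_out(angular=[[0,0,0],[0,0,0],[0,0,0],[0,0,0],[0,0,0],[0,0,0],[0,0,0],[0,0,0],[0,0,0],[0,0,0]], dp=[[0.004,0,0],[0.01,0,0],[0.015,0,0],[0.01,-0.01,0],[0,-0.025,0],[0,-0.03,0],[0,-0.03,0],[0,-0.03,0],[0,0,0],[0,0,0]], jaw=[255,255,255,255,255,255,255,255,255,255])

```text
time: 10.75
position: [0.5883, 0.2268, 0.1625]
orientation: [0.497, -0.498, -0.501, 0.505]
force: [-0.6, -0.5, -0.6]
grip_width: 0.0003
```

```bash
python3 - <<'E'
from h import *
optics.get_image("wrist");optics.get_image("wrist")
s=robot.sense(); print(s["position"],s["force"],s["time"])
im=optics.get_image("wrist"); sc=optics.get_image("scene")
cv2.imwrite("pics/w5.png",np.vstack([im[:280], cv2.resize(sc[148:248,281:464],(640,320),interpolation=cv2.INTER_CUBIC)]))
E
```

```text
[0.58837451 0.2265478  0.16161553] [0.39652188 0.49104059 1.19622066] 10.85
```

View pics/w5.png

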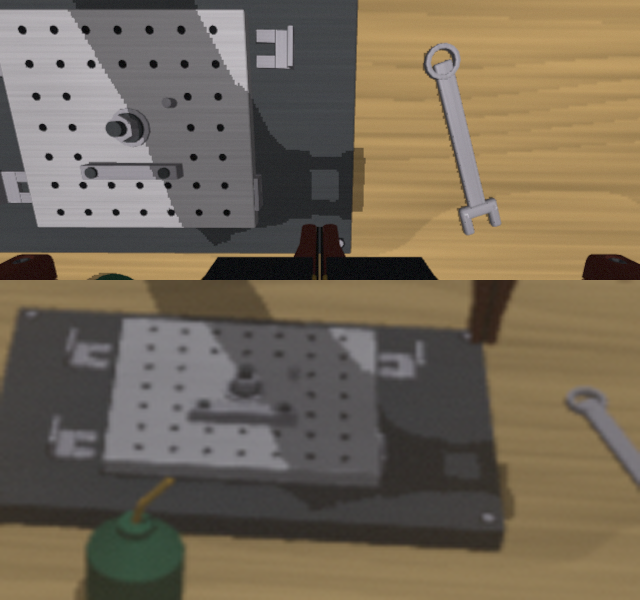

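```bash
python3 - <<'E'
import cv2
im=cv2.imread("pics/w5.png")[150:235,210:310]; cv2.imwrite("pics/w5c.png",cv2.resize(im,(600,510),interpolation=cv2.INTER_CUBIC))
E
```

```text
(no output)
```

View pics/w5c.png

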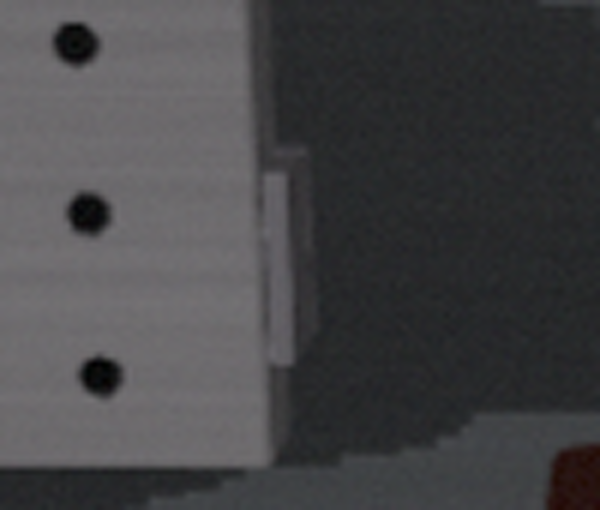

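```bash
python3 -c "
from station import robot
print(robot.sense()['force']); print(robot.job_done())"
```

```text
[-0.16428219 -0.06133557  0.32989315]
the job is handed in; nothing more can be done
None
```

The far left corner was the one that rocked. I pushed its shim in until the tab met the plate's left edge, then backed the hand off, lifted it clear and handed in the job at about 11 s of the 54 s.

- **Corners:** I pressed near left first and it was solid, 13 N with almost no movement. Far left sank about 3.2 mm at low force and then bottomed out at 15 N. I stopped there, so the two right corners were not pressed.
- **Shim:** It came to a hard stop at TCP y = 0.1805, against about 0.181 expected for home, at about 5 N. Further push rows did not move it.
- **Last pictures:** The far left tab lies along the plate edge. A thin dark line, under 1 px or roughly 0.5 mm, shows at its near end; I could not tell whether that is shadow or a slight gap, and I did not push again. The other three shims, the wrench and the oil can looked unmoved. The hammer was outside the last views, but the arm never went near it.
- **Not checked:** I did not press the far left corner again after the shim went in.

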